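# Lay a mini canvas face down in a scanner

## Robot

A 6-joint arm with a two-finger parallel gripper is mounted at the origin on the work surface. World frame = base frame: x ahead of the robot, y to its left, z up, the work surface at z = 0. Lengths are in m, angles in rad, forces in N, time in s.
With the tool pointing down it reaches from about 0.35 to 0.975 m from the base axis. Payload 4.9 kg.
Tool frame: the origin (TCP) lies on the front face of the gripper's body, between the roots of the fingers; the fingertips stand ctrl.finger_overhang ahead of it and the grasp point (between the pads) lies 54 mm ahead of it (ctrl.finger_overhang is the distance from the TCP to the fingertips, in m); z points along the fingers, y is the line along which they close (so a half turn about z gives the same grasp; the last joint's range is limited). The gripper opens to 85 mm and grips with 20 to 120 N. Pads are 22 mm wide; open, the fingers measure 114 mm over their backs; the gripper's body (76 mm by 85 mm) begins 54 mm behind the grasp point. The pads swing forward as they close: fully open they stand 13 mm farther back than shut.
Start: joints at [1.145, 0.053, 1.613, -0, 1.476, -0.119], TCP at [0.189, 0.596, 0.304] pointing down, gripper open.
Joint ranges: [-3.01, 3.01], [-1.01, 2.22], [0.06, 2.58], [-1.02, 4.17], [0.09, 2.62], [-3.14, 3.14]. Speed limits (rad/s): [2.57, 2.57, 3.14, 3.14, 3.14, 3.14].

## Interface

Orientations are given as a rotation vector (axis times angle).
In Python, from station import ctrl, vision gives the robot as it stands. The module is installed in compiled form; this text tells all that it offers.
- The arm moves only by the tool drive_tool, never from a script. Its argument "rows" is a list of rows, each a list of 2 entries, a list of its own where there are three numbers: the shift along the tool's x, y, z in m, then the turn about the tool's z in rad. A call has 1 to 10 rows; each row shifts and turns the commanded pose from where the row before left it, along the tool's axes as they then stand; what a row does not reach is not made up. A row lasts 1/10 s, in which the tool goes at most 50 mm and 8.59 degrees, less where a joint would pass 70% of its speed; a pose out of reach is approached as far as the arm can. A call with a gripper value outside its range is refused whole. "jaw" is the closure, from 0 (fully open) to 1 (shut), set as the call begins (left out, the last holds). The fingers move at their own pace and stop on an object; "grip_force" is the grip in N (left out, the last holds). Time passes only in rows, so rows that do not move let the fingers close. It gives the time, the measured TCP pose, the force, the opening and the grip force at its end, in the units of the state.
- ctrl.get_obs(): the state, without advancing time (a new reading comes with each control period).
- vision.get_image(name): name is "scene" or "top" or "wrist"; returns a dict with "image" (400x640x3 uint8, blue, green, red), "vertical_fov" (degrees; the focal length in pixels is half the picture's height over the tangent of half this angle, whatever the lens; pixels are square), "cx", "cy" (the principal point, pixels), "dist_coeffs" ([k1, k2, p1, p2, k3] as OpenCV has them; the pictures are not rectified), "R" (3x3) and "t" (3): a world point X has camera coordinates R X + t. Camera axes: x right, y down, z forward; pixel columns grow to the right and rows downward; lengths in m; the calibration is good to about 2 mm. A picture is of the moment at which its call begins. There is no depth.
- ctrl.finish_job(): hands the job in; it is judged then, once.
The state is a dict: "t": time; "q": joint angles; "dq": joint speeds; "effort": joint torques, N m; "tool_pos": TCP position; "tool_rot": TCP orientation; "contact_force": force on the tool from outside, world axes, zero at the start; "wrist_torque": the same for the moment, N m; "opening": finger opening in m; "grip_force": force on a finger pad.
Only numpy, scipy, OpenCV 4.12 (cv2) and the standard library are available. Lean on these libraries where they do the work, as an engineer would, in place of code of your own. Each camera call takes 0.05 s, during which the arm holds its last target. There are 200 camera calls.

## Task

Swing the scanner's lid up by its bar handle until it stands wide open, at least 70 degrees, and leave it open. Then take the square mini canvas from its display block and lay it picture side down in the square pocket on the scanner glass, flat on the glass with its bare wooden bars up, and let go. Leave the taller canvas and the other things on the table where they are.

Things in the scene. Friction and masses are not known exactly. Their poses are not given: they have to be found in the camera images.
- canvas: Square mini canvas, 80 x 80 x 15 mm, about 60 g, rigid: painted front panel on four 15 mm wide bare wooden bars (back open in the middle). Starts standing on edge in the slot of 'stand', facing any direction. Origin: centre of its lower edge face as it stands. z: up its height, y: along its width, -x: the way the picture faces. Spans x -7.5 to 7.5, y -40 to 40, z 0 to 80 mm.
- canvas_front (a point): Centre of the picture face of the square canvas (body frame -7.5, 0, 40 mm). Same axes as the canvas.
- canvas_back (a point): Centre of the back of the square canvas, in the plane of the bars' outer faces (body frame 7.5, 0, 40 mm). Same axes as the canvas.
- stand: Fixed wooden display block, 44 x 90 mm, 18 mm high, that holds the square canvas. A slot 17.6 mm wide and 10 mm deep runs along its y through its middle; the slot floor is 8 mm above the table. Origin: centre of its underside. The square canvas stands centred in it with the same axes.
- scanner: Fixed compact flatbed scanner, grey, 200 mm deep (its x) x 240 mm wide (its y), housing 50 mm high, lid 12 mm thick on top. Origin: centre of its underside; its front (-x) faces the robot, the lid hinges along its rear top edge (x = 100 mm, z = 50 mm).
- pocket (a point): Centre of the square pocket's floor (the glass), 42 mm above the table, at scanner frame -15, 0, 42 mm; axes as the scanner. The pocket is 84 x 84 mm at the glass, sides parallel to the scanner's, 8 mm deep; its four walls are bevelled at 45 degrees outward to an opening of 100 x 100 mm level with the housing top. Hidden below the lid until that is open.
- lid (a joint): Scanner lid angle in rad: 0 closed, grows as its front edge swings up, stop at 1.75; it may start slightly ajar. The stiff friction hinge holds it at any angle; raising it takes about 4 N at the handle.
- lid_handle (a point): Middle of the lid's handle: a round steel bar 10 mm in diameter, 110 mm long, parallel to the hinge (scanner y), held 35 mm ahead of the lid's front edge by two 8 mm struts 100 mm apart, with free space between bar and lid edge; 56 mm above the table when the lid is shut. Axes as the lid (x towards the hinge, y along the bar).
- lid_hinge (a point): Point on the lid's hinge axis, in the middle of the lid's width, 50 mm above the table; the bar is 235 mm from it. Axes as the lid; the hinge axis is y, the lid opens by positive rotation about it.
- canvas_tall: Bystander: narrow taller canvas, 60 wide x 110 high x 15 mm thick, loose, standing in a like display block. Origin: centre of its lower edge face.
- stand_tall: Fixed wooden display block like 'stand', holding the taller canvas. Origin: centre of its underside.
- pick_jar: Bystander: clear toothpick jar with black lid, 48 mm across, 82 mm high. Origin: centre of its underside.
- paint_tube: Bystander: paint tube standing on its black cap, 40 mm wide, 108 mm high. Origin: centre of its underside.
- bowl: Bystander: black bowl, 124 mm across, 50 mm high. Origin: centre of its underside.
- rinse_jar: Bystander: open glass jar, 68 mm across, 85 mm high. Origin: centre of its underside.
- brush: Bystander: paint brush 170 mm long, lying on the table. Origin: its middle.
- marker: Bystander: black marker standing on end, 28 mm foot, 100 mm high. Origin: centre of its underside.
Things that resemble listed ones, but are neither listed nor needed, are in the scene too. What is shaped like the canvas but orange or turquoise is not meant.

How it is judged:
By the outcome, as a careful person would: the job done as asked, in the order asked, and still so for the second after the job is handed in, with the robot touching nothing.
It also fails if it takes over 61 s, if anything falls off the work surface, if the arm or the gripper's body presses on something with over 40 N, if the wrist force passes 120 N, or if a joint passes its speed limit or range.

## Working session

There is one attempt and no reset: what is moved stays moved. The work goes in short steps, Python scripts to look and compute and a tool call to move; the robot and the scene stay as the last step left them, time stands still between calls to the robot, and variables do not carry over. Pictures are saved under pics/ and viewed, at most 10 in all, crops included, and the job is handed in when it is done.

Besides the shell and the picture viewer there is one more tool, called after "Call:" by a JSON object that holds its "method" and its "body". drive_tool: Moves the arm, as the interface text tells. Its arguments: {"type":"object","properties":{"rows":{"type":"array","items":{"type":"array"}},"jaw":{"type":"number"},"grip_force":{"type":"number"}},"required":["rows"]}

```bash
mkdir -p pics; cat > h.py <<'E'
import numpy as np, cv2
from station import ctrl, vision
def cam(n):
    d=vision.get_image(n); h,w=d["image"].shape[:2]
    f=h/2/np.tan(np.radians(d["vertical_fov"])/2)
    d["K"]=np.array([[f,0,d["cx"]],[0,f,d["cy"]],[0,0,1]]); d["D"]=np.array(d["dist_coeffs"],float)
    d["R"]=np.array(d["R"]);d["t"]=np.array(d["t"]).ravel(); return d
def onz(d,uv,z):
    p=cv2.undistortPoints(np.array(uv,float).reshape(-1,1,2),d["K"],d["D"]).reshape(-1,2)
    r=np.c_[p,np.ones(len(p))]@d["R"]; c=-d["R"].T@d["t"]
    return c+r*((z-c[2])/r[:,2])[:,None]
def proj(d,X):
    return cv2.projectPoints(np.array(X,float).reshape(-1,1,3),cv2.Rodrigues(d["R"])[0],d["t"],d["K"],d["D"])[0].reshape(-1,2)
E
python3 - <<'E'
from h import *
import pickle
for n in("scene","top"):
    d=cam(n); pickle.dump(d,open(n+".pkl","wb")); cv2.imwrite(f"pics/{n}0.png",cv2.resize(d["image"],(800,500),interpolation=cv2.INTER_CUBIC))
    print(n,-d["R"].T@d["t"],d["R"][2])
print(ctrl.get_obs(),ctrl.finger_overhang)
E
```

```text
scene [ 1.1806212  -0.68060862  0.99625255] [-0.50619181  0.50243433 -0.70094907]
top [ 0.35117912 -0.0178261   1.13272077] [ 0.17131685 -0.01363907 -0.98512157]
{'t': 0.1, 'q': array([ 1.14499288e+00,  5.32932911e-02,  1.61413787e+00, -6.54978695e-06,
        1.47600619e+00, -1.19027410e-01]), 'dq': array([ 0.00106198, -0.00158941, -0.00474301,  0.00098591, -0.00024507,
        0.00069598]), 'effort': array([-1.90194878e-04, -3.94899130e+01, -3.71365178e+01, -1.32128957e-04,
        3.86437910e-03, -8.82571584e-06]), 'tool_pos': array([0.18858249, 0.59542552, 0.30279556]), 'tool_rot': array([-4.79919249e-01, -3.10422217e+00,  2.79310585e-03]), 'contact_force': array([-0.30669885,  0.29919293,  0.35715282]), 'wrist_torque': array([-0.02068149,  0.01778459, -0.00555357]), 'grip_force': 0.0, 'opening': 0.08547398364216692} 0.0726
```

View pics/scene0.png

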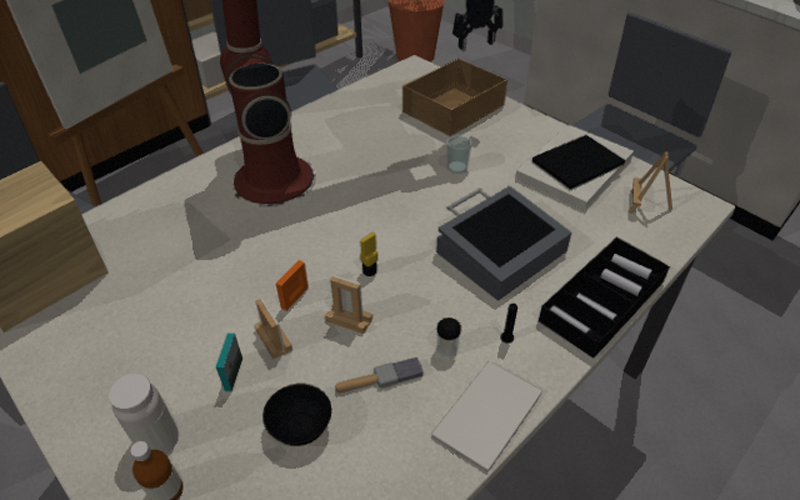

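View pics/top0.png

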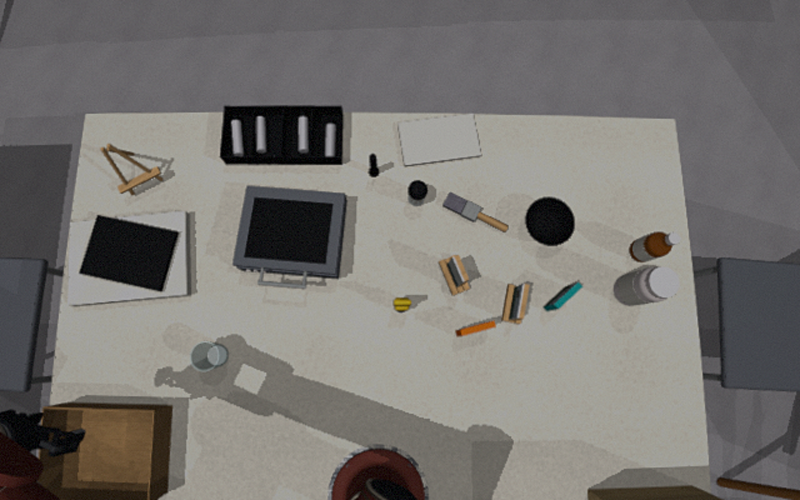

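The scene view shows the scanner at about (505,240) with its handle at (468,203), and the two standing canvases at (347,303) and (268,330). The top view has them at (455,275) and (515,303). I'll crop in closer.

```bash
python3 - <<'E'
import pickle,cv2,numpy as np
s=pickle.load(open("scene.pkl","rb"))["image"];t=pickle.load(open("top.pkl","rb"))["image"]
def c(im,x,y,w,h,k): return cv2.resize(im[y:y+h,x:x+w],None,fx=k,fy=k,interpolation=cv2.INTER_CUBIC)
# scene crop 190..310,215..290 x6 ; top crop 340..440 x 195..265
a=c(s,190,212,130,75,6); 
b=c(t,335,195,130,75,6)*1
cv2.imwrite("pics/c1.png",np.vstack([a,b])[:, :][:900] if 0 else cv2.resize(np.vstack([a[:, :780],b[:, :780]]),None,fx=2/3,fy=2/3))
cv2.imwrite("pics/c2.png",c(t,180,140,110,100,6)[:600])
E
```

```text
(no output)
```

View pics/c1.png

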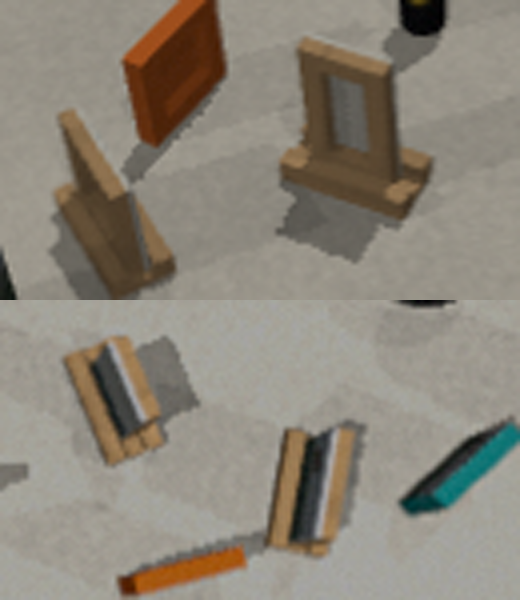

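View pics/c2.png

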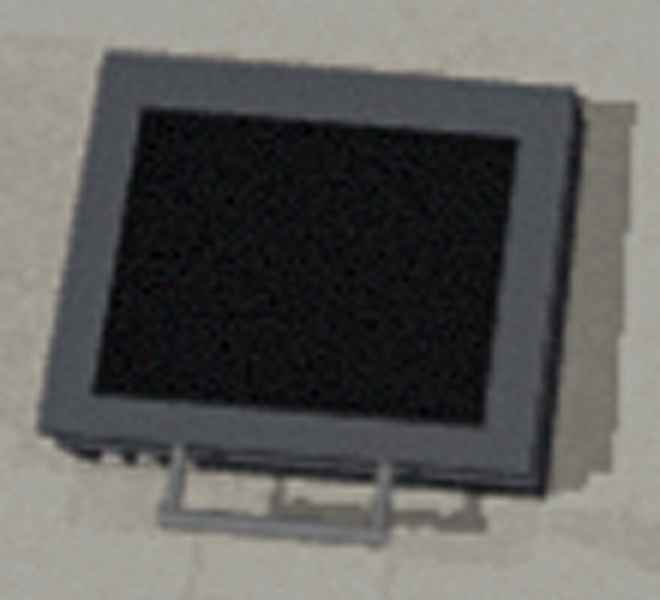

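The square canvas is stand B: top view (515,303), scene (268,330), nearly the full width of its stand. A is narrower and taller, so it is the bystander. One more scene crop will pin down the scanner and canvas B.

```bash
python3 - <<'E'
import pickle,cv2,numpy as np
s=pickle.load(open("scene.pkl","rb"))["image"];t=pickle.load(open("top.pkl","rb"))["image"]
def c(im,x,y,w,h,k): return cv2.resize(im[y:y+h,x:x+w],None,fx=k,fy=k,interpolation=cv2.INTER_CUBIC)
a=c(s,345,145,120,95,5)   # 600x475
b=cv2.convertScaleAbs(c(s,198,232,40,60,5),alpha=1.5) #200x300
e=cv2.convertScaleAbs(c(t,398,220,40,59,5),alpha=1.5) # 200x295
o=np.zeros((600,800,3),np.uint8); o[:475,:600]=a;o[:300,600:]=b;o[300:595,600:]=e
cv2.imwrite("pics/c3.png",o)
E
```

```text
(no output)
```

View pics/c3.png

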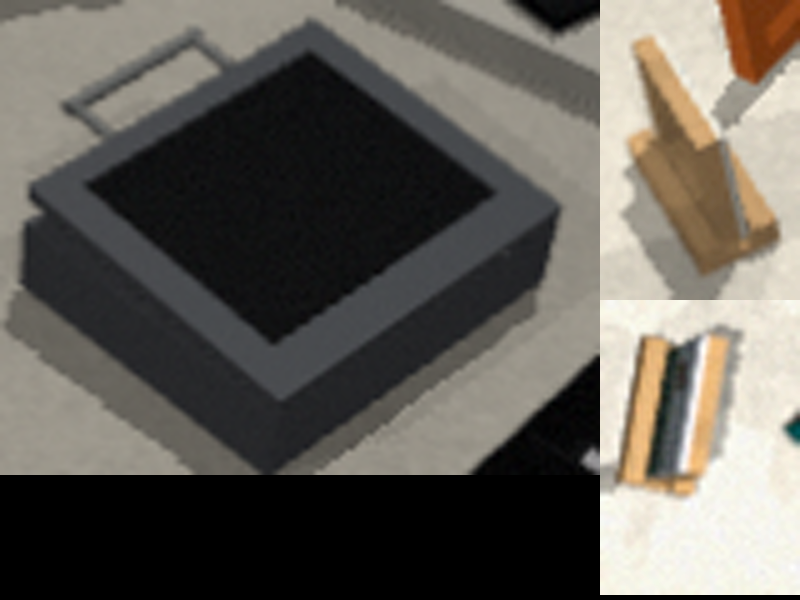

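The canvas picture (dark strip, with the white panel edge) faces +y, left in the top view, and its bars face -y. Next is fitting the scanner pose and lid angle, plus the canvas pose, from these picks.

```bash
cat > fit.py <<'E'
from h import *
import pickle
from scipy.optimize import least_squares
s=pickle.load(open("scene.pkl","rb"));t=pickle.load(open("top.pkl","rb"))
pk=lambda a,k,o:(np.array(a,float)+.5)/k-.5+np.array(o)
tp=pk([(106,50),(577,88),(42,433),(540,475),(160,520),(385,540)],6,(180,140))
sp=pk([(558,208),(280,400),(312,22),(32,190),(195,35),(68,105)],5,(345,145))
L=np.array([[0,.12,.012],[0,-.12,.012],[-.2,.12,.012],[-.2,-.12,.012],[-.235,.055,.006],[-.235,-.055,.006]])
def model(p):
    x,y,w,a=p
    Ry=np.array([[np.cos(a),0,np.sin(a)],[0,1,0],[-np.sin(a),0,np.cos(a)]])
    Rz=cv2.Rodrigues(np.array([0,0,w]))[0]
    return (L@Ry.T+[.1,0,.05])@Rz.T+[x,y,0]
f=lambda p:np.r_[(proj(t,model(p))-tp).ravel(),(proj(s,model(p))-sp).ravel()]
r=least_squares(f,[.55,.2,0,.05],loss="soft_l1")
print("scanner",r.x);print(f(r.x).reshape(-1,2).round(1).tolist());print("bar ends",model(r.x)[4:],"hinge",model(r.x)[:2])
# canvas B coarse
tb=pk([(643-600,338-300),(622-600,480-300)],5,(398,220)); print("stand left top edge",onz(t,tb,.018))
tb=pk([(700-600,338-300),(683-600,472-300),(728-600,340-300),(708-600,472-300)],5,(398,220));print("canvas top",onz(t,tb,.088))
sb=pk([(632-600,45),(708-600,148),(652-600,38),(722-600,140)],5,(198,232));print("canvas top scene",onz(s,sb,.088))
E
python3 fit.py
```

```text
scanner [ 0.61139824  0.21207239 -0.08151732  0.07778614]
[[-0.3, -0.5], [0.2, -0.3], [-1.0, -0.2], [-1.3, 0.0], [0.3, -0.4], [0.8, -0.4], [0.8, -1.0], [-0.5, -0.0], [-0.3, -0.8], [-1.7, -0.8], [0.0, 0.4], [-0.8, 1.4]]
bar ends [[0.48249795 0.27778658 0.07424317]
 [0.47354098 0.16815186 0.07424317]] hinge [[0.72176681 0.32345527 0.06196371]
 [0.70222432 0.08425224 0.06196371]]
stand left top edge [[ 0.488484   -0.31114225  0.018     ]
 [ 0.40270871 -0.29529936  0.018     ]]
canvas top [[ 0.47997651 -0.32559416  0.088     ]
 [ 0.40395994 -0.3127468   0.088     ]
 [ 0.47888231 -0.34173801  0.088     ]
 [ 0.40395914 -0.32701871  0.088     ]]
canvas top scene [[ 0.40437816 -0.32593865  0.088     ]
 [ 0.48488042 -0.33822222  0.088     ]
 [ 0.40765291 -0.31599706  0.088     ]
 [ 0.48565139 -0.33041005  0.088     ]]
```

```bash
cat >> h.py <<'E'
from scipy.spatial.transform import Rotation as Ro
def to(target,ydir=None):
    o=ctrl.get_obs(); R=Ro.from_rotvec(o["tool_rot"]).as_matrix()
    print("tcp",o["tool_pos"].round(4),"toolx",R[:,0].round(3),"tooly",R[:,1].round(3),"q6",round(o["q"][5],3),"t",round(o["t"],2))
    print("shift(tool)",(R.T@(np.array(target)-o["tool_pos"])).round(4))
    if ydir is not None:
        for s in(1,-1):
            l=R.T@np.r_[np.array(ydir)*s,0]; print("turn",round(np.arctan2(-l[0],l[1]),4))
E
python3 - <<'E'
from h import *
import pickle
t=pickle.load(open("top.pkl","rb"))
to([.478,.223,.18],[np.cos(.0815),-np.sin(.0815)])
w=-.0815
print("orange/turq/A/jar/tube",onz(t,np.array([(457,333),(495,325),(545,308),(580,285),(443,260),(465,290),(402,303),(210,355)])/1.25,.02).round(3))
E
```

```text
tcp [0.1886 0.5954 0.3028] toolx [-0.953  0.302  0.   ] tooly [ 0.302  0.953 -0.002] q6 -0.119 t 0.1
shift(tool) [-0.3884 -0.2674  0.1232]
turn 1.3455
turn -1.7961
orange/turq/A/jar/tube [[ 0.371 -0.185  0.02 ]
 [ 0.39  -0.276  0.02 ]
 [ 0.43  -0.4    0.02 ]
 [ 0.486 -0.49   0.02 ]
 [ 0.546 -0.154  0.02 ]
 [ 0.473 -0.206  0.02 ]
 [ 0.441 -0.054  0.02 ]
 [ 0.316  0.399  0.02 ]]
```

Call:
{"method": "drive_tool", "body": {"rows": [[[-0.036, -0.025, 0], 0.1], [[-0.036, -0.025, 0], 0], [[-0.036, -0.025, 0], 0], [[-0.036, -0.025, 0], 0], [[-0.036, -0.025, 0], 0], [[-0.036, -0.025, 0], 0], [[-0.036, -0.025, 0], 0], [[-0.036, -0.025, 0], 0], [[-0.036, -0.025, 0], 0], [[-0.036, -0.025, 0], 0]], "jaw": 0.67, "grip_force": 25}}

```text
t: 1.1
tool_pos: [0.4244, 0.2246, 0.3036]
tool_rot: [-0.634, -3.077, 0.0]
contact_force: [1.2, 0.2, -0.0]
opening: 0.0278
grip_force: 0.0
```

Call:
{"method": "drive_tool", "body": {"rows": [[[0, 0, 0], 0.14], [[0, 0, 0], 0.14], [[0, 0, 0], 0.14], [[0, 0, 0], 0.14], [[0, 0, 0], 0.14], [[0, 0, 0], 0.14], [[0, 0, 0], 0.14], [[0, 0, 0], 0.14], [[0, 0, 0], 0.12], [[0, 0, 0], 0]]}}

```text
t: 2.1
tool_pos: [0.4238, 0.2262, 0.3034]
tool_rot: [-2.304, -2.135, 0.001]
contact_force: [-0.2, 0.5, 0.6]
opening: 0.0284
grip_force: 0.0
```

```bash
python3 - <<'E'
from h import *
to([.478,.223,.18],[np.cos(.0815),-np.sin(.0815)])
print(ctrl.get_obs()["opening"])
d=cam("wrist");print(-d["R"].T@d["t"],d["R"][2])
o=np.array(ctrl.get_obs()["tool_pos"])
cv2.imwrite("pics/w1.png",d["image"])
print(proj(d,[[.4825,.2778,.074],[.4735,.168,.074]]))
E
```

```text
tcp [0.4238 0.2262 0.3034] toolx [ 0.076  0.997 -0.   ] tooly [ 0.997 -0.076 -0.001] q6 0.411 t 2.1
shift(tool) [0.001  0.0544 0.1233]
turn 0.0057
turn -3.1358
0.028354447840472155
[0.42858527 0.29277414 0.37297146] [-0.02152597 -0.26428352 -0.96420478]
[[375.78775519 124.82099506]
 [369.94994359 232.38225489]]
```

View pics/w1.png

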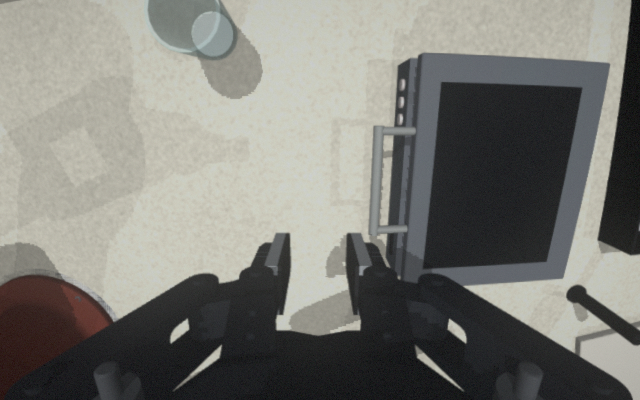

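The bar ends show at about (378,127) and (374,234), about 3 px (3 mm) farther in +x than predicted, so I'll correct for that and descend.

Call:
{"method": "drive_tool", "body": {"rows": [[[0, 0.028, 0], 0.006], [[-0.001, 0.0285, 0.02], 0], [[0, 0, 0.03], 0], [[0, 0, 0.03], 0], [[0, 0, 0.03], 0], [[0, 0, 0.02], 0], [[0, 0, 0.02], 0], [[0, 0, 0.01], 0], [[0, 0, 0.01], 0], [[0, 0, 0], 0]]}}

```text
t: 3.15
tool_pos: [0.4797, 0.2206, 0.1328]
tool_rot: [-2.309, -2.129, 0.003]
contact_force: [-0.5, 0.2, -0.1]
opening: 0.0279
grip_force: 0.0
```

Call:
{"method": "drive_tool", "body": {"rows": [[[0, 0, 0], 0], [[0, 0, 0], 0], [[0, 0, 0], 0], [[0, 0, 0], 0], [[0, 0, 0], 0]], "jaw": 1.0}}

```text
t: 3.65
tool_pos: [0.4805, 0.221, 0.1345]
tool_rot: [2.31, 2.128, 0.002]
contact_force: [-2.3, 1.6, 0.6]
opening: 0.0088
grip_force: 24.6
```

```bash
python3 -c "
import numpy as np
f=np.linspace(.1,1.6,31);y=-235*np.cos(f);z=-235*np.sin(f)
print([[[0,round(a,1),round(b,1)],0] for a,b in zip(np.diff(y),np.diff(z))])"
```

```text
[[[0, np.float64(1.5), np.float64(-11.7)], 0], [[0, np.float64(2.0), np.float64(-11.6)], 0], [[0, np.float64(2.6), np.float64(-11.5)], 0], [[0, np.float64(3.2), np.float64(-11.3)], 0], [[0, np.float64(3.8), np.float64(-11.1)], 0], [[0, np.float64(4.3), np.float64(-10.9)], 0], [[0, np.float64(4.8), np.float64(-10.7)], 0], [[0, np.float64(5.4), np.float64(-10.4)], 0], [[0, np.float64(5.9), np.float64(-10.2)], 0], [[0, np.float64(6.4), np.float64(-9.9)], 0], [[0, np.float64(6.9), np.float64(-9.5)], 0], [[0, np.float64(7.3), np.float64(-9.2)], 0], [[0, np.float64(7.8), np.float64(-8.8)], 0], [[0, np.float64(8.2), np.float64(-8.4)], 0], [[0, np.float64(8.6), np.float64(-8.0)], 0], [[0, np.float64(9.0), np.float64(-7.5)], 0], [[0, np.float64(9.4), np.float64(-7.1)], 0], [[0, np.float64(9.7), np.float64(-6.6)], 0], [[0, np.float64(10.0), np.float64(-6.1)], 0], [[0, np.float64(10.3), np.float64(-5.6)], 0], [[0, np.float64(10.6), np.float64(-5.1)], 0], [[0, np.float64(10.8), np.float64(-4.5)], 0], [[0, np.float64(11.1), np.float64(-4.0)], 0], [[0, np.float64(11.2), np.float64(-3.4)], 0], [[0, np.float64(11.4), np.float64(-2.9)], 0], [[0, np.float64(11.5), np.float64(-2.3)], 0], [[0, np.float64(11.6), np.float64(-1.7)], 0], [[0, np.float64(11.7), np.float64(-1.1)], 0], [[0, np.float64(11.7), np.float64(-0.5)], 0], [[0, np.float64(11.7), np.float64(0.0)], 0]]
```

Call:
{"method": "drive_tool", "body": {"rows": [[[0, 0.0015, -0.0117], 0], [[0, 0.002, -0.0116], 0], [[0, 0.0026, -0.0115], 0], [[0, 0.0032, -0.0113], 0], [[0, 0.0038, -0.0111], 0], [[0, 0.0043, -0.0109], 0], [[0, 0.0048, -0.0107], 0], [[0, 0.0054, -0.0104], 0], [[0, 0.0059, -0.0102], 0], [[0, 0.0064, -0.0099], 0]]}}

```text
t: 4.65
tool_pos: [0.5206, 0.2177, 0.2433]
tool_rot: [2.311, 2.128, 0.002]
contact_force: [4.9, 3.8, -8.7]
opening: 0.0087
grip_force: 24.2
```

Call:
{"method": "drive_tool", "body": {"rows": [[[0, 0.0069, -0.0095], 0], [[0, 0.0073, -0.0092], 0], [[0, 0.0078, -0.0088], 0], [[0, 0.0082, -0.0084], 0], [[0, 0.0086, -0.008], 0], [[0, 0.009, -0.0075], 0], [[0, 0.0094, -0.0071], 0], [[0, 0.0097, -0.0066], 0], [[0, 0.01, -0.0061], 0], [[0, 0.0103, -0.0056], 0]]}}

```text
t: 5.65
tool_pos: [0.6071, 0.2108, 0.3211]
tool_rot: [-2.309, -2.128, 0.001]
contact_force: [-2.3, 5.8, -4.5]
opening: 0.0095
grip_force: 24.2
```

Call:
{"method": "drive_tool", "body": {"rows": [[[0, 0.0106, -0.0051], 0], [[0, 0.0108, -0.0045], 0], [[0, 0.0111, -0.004], 0], [[0, 0.0112, -0.0034], 0], [[0, 0.0114, -0.0029], 0], [[0, 0.0115, -0.0023], 0], [[0, 0.0116, -0.0017], 0], [[0, 0.0117, -0.0011], 0], [[0, 0.0117, -0.0005], 0], [[0, 0.0117, 0], 0]]}}

```text
t: 6.65
tool_pos: [0.7205, 0.2018, 0.3489]
tool_rot: [-2.31, -2.129, -0.003]
contact_force: [-1.9, 5.6, 0.6]
opening: 0.0086
grip_force: 24.4
```

Call:
{"method": "drive_tool", "body": {"rows": [[[0, 0, 0], 0], [[0, 0, 0], 0], [[0, 0, 0], 0], [[0, 0, -0.03], 0], [[0, 0, -0.04], 0], [[0, -0.02, -0.02], 0], [[0, -0.04, 0], 0], [[0, -0.04, 0], 0], [[0, -0.04, 0], 0], [[0, -0.04, 0], 0]], "jaw": 0.6}}

```text
t: 7.65
tool_pos: [0.5385, 0.2155, 0.4358]
tool_rot: [2.311, 2.127, -0.0]
contact_force: [-1.1, 0.1, 0.2]
opening: 0.0344
grip_force: 0.0
```

```bash
python3 - <<'E'
from h import *
to([.4435,-.3265,.28],[np.cos(.181),-np.sin(.181)])
E
```

```text
tcp [0.5385 0.2155 0.4358] toolx [ 0.082  0.997 -0.001] tooly [ 0.997 -0.082  0.001] q6 0.335 t 7.65
shift(tool) [-0.5479 -0.0501  0.1561]
turn 0.0985
turn -3.0431
```

Call:
{"method": "drive_tool", "body": {"rows": [[[-0.045, -0.004, 0.01], 0.01], [[-0.045, -0.004, 0.01], 0.01], [[-0.045, -0.004, 0.01], 0.01], [[-0.045, -0.004, 0.01], 0.01], [[-0.045, -0.004, 0.01], 0.01], [[-0.045, -0.004, 0.01], 0.01], [[-0.045, -0.004, 0.01], 0.01], [[-0.045, -0.004, 0.01], 0.01], [[-0.045, -0.004, 0.01], 0.01], [[-0.045, -0.004, 0.01], 0.01]], "jaw": 0}}

```text
t: 8.65
tool_pos: [0.4426, -0.2269, 0.3356]
tool_rot: [2.414, 2.009, -0.001]
contact_force: [0.4, -0.1, -0.4]
opening: 0.0852
grip_force: 0.0
```

Call:
{"method": "drive_tool", "body": {"rows": [[[-0.045, 0, 0.01], 0], [[-0.045, 0, 0.01], 0], [[-0.045, 0, 0.01], 0], [[0, 0, 0], 0], [[0, 0, 0], 0]]}}

```text
t: 9.15
tool_pos: [0.4186, -0.3586, 0.3052]
tool_rot: [-2.415, -2.007, 0.0]
contact_force: [-0.3, 0.7, -0.0]
opening: 0.0855
grip_force: 0.0
```

```bash
python3 - <<'E'
from h import *
import pickle
to([.4435,-.3265,.28],[np.cos(.181),-np.sin(.181)])
d=cam("wrist");pickle.dump(d,open("w2.pkl","wb"))
def show(c,w):
    Rz=cv2.Rodrigues(np.array([0,0,w]))[0]
    X=np.array([[x,y,z] for z in(.08,0) for x,y in((-.0075,-.04),(-.0075,.04),(.0075,.04),(.0075,-.04))])
    return X@Rz.T+[c[0],c[1],.008]
p=proj(d,show((.4435,-.3265),-np.pi/2-.181));print(p.round(1))
p=(p*2).astype(int)
im=cv2.resize(d["image"],None,fx=2,fy=2,interpolation=cv2.INTER_CUBIC)
x0,y0=np.clip(p.mean(0).astype(int)-[400,300],0,[480,200]);print(x0,y0)
cv2.imwrite("pics/w2.png",im[y0:y0+600,x0:x0+800])
t=cam("top");cv2.imwrite("pics/t2.png",t["image"])
E
```

```text
tcp [ 0.4186 -0.3586  0.3052] toolx [0.183 0.983 0.001] tooly [ 0.983 -0.183 -0.001] q6 -0.659 t 9.15
shift(tool) [0.0361 0.0187 0.0252]
turn -0.0031
turn 3.1385
[[295.6 138.9]
 [381.9 138.8]
 [381.1 155. ]
 [296.  155.1]
 [300.5 133.4]
 [368.3 133.3]
 [367.8 146.1]
 [300.7 146.2]]
272 0
```

View pics/w2.png

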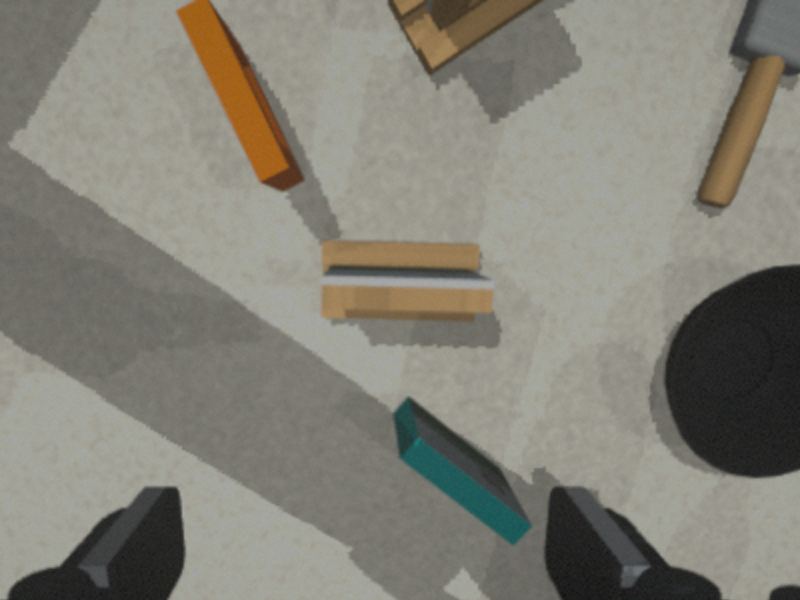

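```bash
python3 - <<'E'
from h import *
import pickle
d=pickle.load(open("w2.pkl","rb"));o=ctrl.get_obs();R=Ro.from_rotvec(o["tool_rot"]).as_matrix()
for L in(.0726,.06,.05):
    print(L,proj(d,[o["tool_pos"]+R@np.array([x,y,L]) for x in(.011,-.011) for y in(-.0427,.0427)]).round(1).tolist())
E
```

```text
0.0726 [[234.0, 227.2], [406.4, 226.9], [237.4, 267.1], [403.1, 266.9]]
0.06 [[226.7, 237.1], [414.0, 236.8], [230.7, 279.9], [410.0, 279.7]]
0.05 [[219.9, 246.3], [421.0, 246.0], [224.6, 291.6], [416.4, 291.4]]
```

View pics/t2.png

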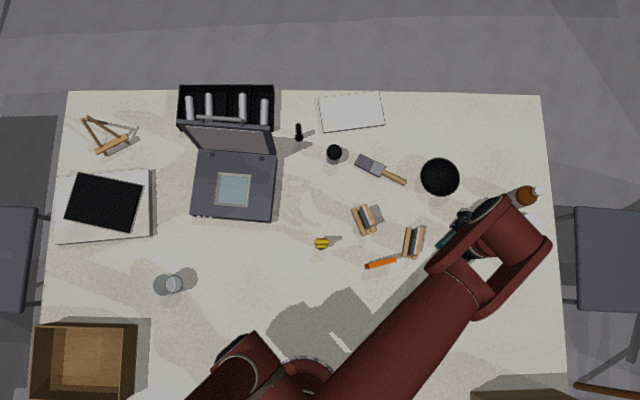

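Top view confirms the lid stands open at about 90° with the pocket visible. In the wrist view the canvas is within 1 px of the prediction, with the white panel on the +y side. Moving over it, then a closer look before straddling.

Call:
{"method": "drive_tool", "body": {"rows": [[[0.018, 0.01, 0.01], -0.003], [[0.0177, 0.01, 0.02], 0], [[0, 0, 0.03], 0], [[0, 0, 0.03], 0], [[0, 0, 0.03], 0], [[0, 0, 0.02], 0], [[0, 0, 0], 0], [[0, 0, 0], 0]]}}

```text
t: 10.05
tool_pos: [0.4461, -0.3258, 0.1664]
tool_rot: [2.409, 2.015, 0.0]
contact_force: [0.5, -0.3, 0.3]
opening: 0.0856
grip_force: 0.0
```

```bash
python3 - <<'E'
from h import *
to([.4435,-.3265,.125],[np.cos(.181),-np.sin(.181)])
d=cam("wrist")
im=cv2.convertScaleAbs(cv2.resize(d["image"][150:350,170:470],None,fx=2.6,fy=2.6,interpolation=cv2.INTER_CUBIC),alpha=1.5)
cv2.imwrite("pics/w3.png",im)
E
```

```text
tcp [ 0.4461 -0.3258  0.1664] toolx [ 0.176  0.984 -0.001] tooly [ 0.984 -0.176  0.001] q6 -0.588 t 10.05
shift(tool) [-0.0011 -0.0024  0.0414]
turn 0.0036
turn -3.138
```

View pics/w3.png

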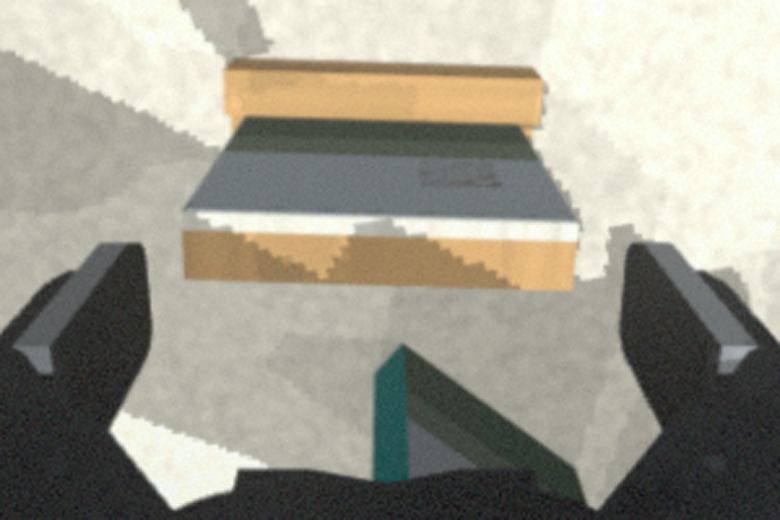

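Canvas centre at column 380 and finger centre at 384, canvas tilted about 1.5° clockwise. Small correction, then descend and grip.

Call:
{"method": "drive_tool", "body": {"rows": [[[-0.0015, -0.001, 0], 0.02], [[0, 0, 0], 0], [[0, 0, 0.012], 0], [[0, 0, 0.012], 0], [[0, 0, 0.01], 0], [[0, 0, 0.01], 0], [[0, 0, 0], 0]]}}

```text
t: 10.8
tool_pos: [0.4431, -0.3268, 0.1188]
tool_rot: [-2.428, -1.987, 0.001]
contact_force: [0.0, -0.6, 0.2]
opening: 0.0857
grip_force: 0.0
```

Call:
{"method": "drive_tool", "body": {"rows": [[[0, 0, 0], 0], [[0, 0, 0], 0], [[0, 0, 0], 0], [[0, 0, 0], 0], [[0, 0, 0], 0]], "jaw": 0.3, "grip_force": 20}}

```text
t: 11.3
tool_pos: [0.4443, -0.3279, 0.1218]
tool_rot: [2.431, 1.99, 0.0]
contact_force: [-0.4, -0.0, -0.8]
opening: 0.0798
grip_force: 26.8
```

The canvas is gripped at 79.8 mm. I'll lift it 5 mm and tip it toward the picture side against the slot wall. The nearby orange canvas limits the travel to about 26 mm. Then straight up.

Call:
{"method": "drive_tool", "body": {"rows": [[[0, 0, -0.005], 0], [[0, 0, 0], 0], [[0.004, 0, 0], 0], [[0.0035, 0, 0], 0], [[0.0062, 0, 0], 0], [[0.0062, 0, 0.0008], 0], [[0.006, 0, 0.0014], 0], [[0, 0, 0], 0]]}}

```text
t: 12.1
tool_pos: [0.4498, -0.3017, 0.1244]
tool_rot: [2.43, 1.99, 0.001]
contact_force: [0.1, -2.6, 1.9]
opening: 0.0793
grip_force: 27.6
```

Call:
{"method": "drive_tool", "body": {"rows": [[[0, 0, -0.01], 0], [[0, 0, -0.03], 0], [[0, 0, -0.03], 0], [[0, 0, -0.03], 0], [[0, 0, -0.03], 0], [[0, 0, -0.03], 0], [[0, 0, 0], 0], [[0, 0, 0], 0]]}}

```text
t: 12.9
tool_pos: [0.4493, -0.3018, 0.2843]
tool_rot: [-2.43, -1.99, -0.001]
contact_force: [0.2, -0.7, -2.3]
opening: 0.0797
grip_force: 27.4
```

```bash
python3 - <<'E'
from h import *
o=ctrl.get_obs();R=Ro.from_rotvec(o["tool_rot"]).as_matrix()
d=cam("wrist"); s=cam("scene")
cv2.imwrite("pics/w4.png",np.hstack([cv2.resize(d["image"][100:400,120:520],None,fx=1,fy=1),s["image"][60:360,150:550]]))
g=np.array([.596,.213]);to([*g,.30],[np.cos(.0815),-np.sin(.0815)])
E
```

```text
tcp [ 0.4487 -0.3015  0.2821] toolx [0.198 0.98  0.003] tooly [ 0.98  -0.197 -0.003] q6 -0.531 t 13.0
shift(tool) [ 0.5335  0.0427 -0.0166]
turn -0.1173
turn 3.0243
```

View pics/w4.png

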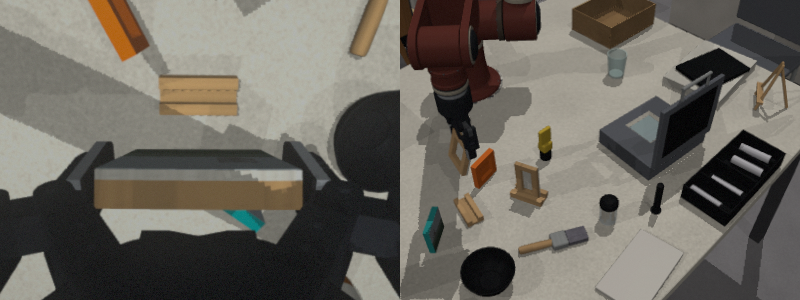

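The canvas is held, tilted picture-down toward +y, and its stand is empty; in the scene view the lid is open wide. That was my tenth picture, so I'll locate the pocket with image code.

```bash
python3 - <<'E'
from h import *
t=cam("top")
def mod(x,y,w,h,z):
    Rz=cv2.Rodrigues(np.array([0,0,-.0815]))[0]
    return np.array([[sx*h,sy*h,z] for sx,sy in((-1,-1),(-1,1),(1,1),(1,-1))])@Rz.T+[x,y,0]
for h,z in((.042,.042),(.05,.05)): print(proj(t,mod(.596,.213,0,h,z)).round(1).tolist())
im=t["image"][160:215,200:265]; g=cv2.cvtColor(im,cv2.COLOR_BGR2GRAY)
print(g[28,::2].tolist(), g[::2,33].tolist())
T=(int(np.median(g[25:33,28:38]))+int(np.median(g[28,:10])))//2
m=(g>T).astype(np.uint8)
cs=cv2.findContours(m,cv2.RETR_EXTERNAL,cv2.CHAIN_APPROX_NONE)[0]
c=max((c for c in cs if cv2.pointPolygonTest(c,(33,28),False)>=0),key=cv2.contourArea)
r=cv2.minAreaRect(c.astype(np.float32)); b=cv2.boxPoints(r)+[200,160]; print(T,r,b)
for z in(.042,.05):
    W=onz(t,b,z); print(z,W.mean(0),np.linalg.norm(np.diff(np.r_[W,W[:1]],axis=0),axis=1),(W[1]-W[0])[:2],(W[2]-W[1])[:2])
E
```

```text
[[245.1, 204.7], [217.2, 202.2], [220.9, 175.1], [248.4, 177.4]]
[[247.0, 207.1], [213.6, 204.2], [218.0, 171.6], [250.9, 174.4]]
[84, 85, 85, 83, 84, 82, 85, 79, 116, 118, 138, 138, 137, 137, 137, 139, 134, 136, 135, 137, 135, 134, 138, 134, 156, 85, 82, 83, 83, 83, 83, 85, 87] [75, 73, 78, 76, 74, 78, 82, 142, 131, 133, 137, 139, 140, 134, 137, 139, 138, 139, 139, 141, 141, 142, 122, 104, 91, 89, 91, 89]
110 ((32.23267364501953, 29.173267364501953), (33.73176193237305, 32.93572998046875), 5.710593223571777) [[213.81188011 203.88118744]
 [217.08910942 171.10891056]
 [250.65346527 174.46534729]
 [247.37623596 207.23762512]]
0.042 [0.59817605 0.2151782  0.042     ] [0.1011861  0.10282395 0.10083555 0.10118916] [ 0.10107419 -0.0047577 ] [-0.01001924 -0.10233464]
0.05 [0.59636443 0.21346921 0.05      ] [0.10044394 0.10206977 0.10009596 0.10044698] [ 0.10033285 -0.00472281] [-0.00994575 -0.10158406]
```

Call:
{"method": "drive_tool", "body": {"rows": [[[0.02, 0.002, 0], 0], [[0.04, 0.003, 0], 0], [[0.045, 0.004, 0], 0], [[0.045, 0.004, 0], 0], [[0.045, 0.004, 0], 0], [[0.045, 0.004, 0], 0], [[0.045, 0.004, 0], 0], [[0.045, 0.004, 0], 0], [[0.045, 0.004, 0], 0], [[0.045, 0.004, 0], 0]]}}

```text
t: 14.05
tool_pos: [0.5681, 0.1039, 0.2823]
tool_rot: [-2.429, -1.989, 0.004]
contact_force: [0.8, -0.8, -0.4]
opening: 0.0796
grip_force: 27.4
```

Call:
{"method": "drive_tool", "body": {"rows": [[[0.045, 0.004, 0], 0], [[0.035, 0.003, 0], 0], [[0.02, 0.001, 0], 0], [[0, 0, 0], -0.06], [[0, 0, 0], -0.058], [[0, 0, 0], 0], [[0, 0, 0], 0]]}}

```text
t: 14.75
tool_pos: [0.596, 0.1979, 0.2833]
tool_rot: [-2.311, -2.127, 0.003]
contact_force: [0.5, -0.7, -1.3]
opening: 0.0796
grip_force: 27.3
```

```bash
python3 - <<'E'
from h import *
to([.5954,.2007,.170],[np.cos(.08),-np.sin(.08)]);print(ctrl.get_obs()["contact_force"])
# tilt: find the canvas top edge strip (white) and check in wrist via row profile
d=cam("wrist");o=ctrl.get_obs();R=Ro.from_rotvec(o["tool_rot"]).as_matrix()
for th in(0,.2,.3,.4,.5):
    A=np.array([0,0,.047]);dn=lambda a,b:np.array([np.sin(th)*a+ -np.cos(th)*b,0,-(np.cos(th)*a+np.sin(th)*b)])
    P=[A+dn(13,-7.5+0)/1000, A+dn(13,7.5)/1000, A+dn(-67,-7.5)/1000]
    print(th,proj(d,[o["tool_pos"]+R@p for p in P])[:,1].round(1))
g=d["image"].astype(int).mean(2);print(g[180:330:4,300:340].mean(1).round().tolist())
E
```

```text
tcp [0.596  0.1979 0.2833] toolx [ 0.083  0.997 -0.001] tooly [ 0.997 -0.083 -0.002] q6 0.285 t 14.75
shift(tool) [ 0.0028 -0.0006  0.1133]
turn -0.0028
turn 3.1388
[ 0.45520467 -0.67844645 -1.32063654]
0 [275.3 309.3 210.3]
0.2 [267.3 305.2 230.2]
0.3 [263.5 302.6 240.4]
0.4 [259.8 299.6 250.7]
0.5 [256.4 296.4 261.3]
[153.0, 153.0, 153.0, 153.0, 152.0, 153.0, 161.0, 169.0, 165.0, 103.0, 103.0, 103.0, 103.0, 103.0, 103.0, 97.0, 87.0, 81.0, 45.0, 56.0, 69.0, 69.0, 81.0, 188.0, 187.0, 169.0, 137.0, 137.0, 136.0, 136.0, 121.0, 97.0, 96.0, 136.0, 136.0, 134.0, 134.0, 142.0]
```

Call:
{"method": "drive_tool", "body": {"rows": [[[0.003, -0.0006, 0.02], -0.003], [[0, 0, 0.03], 0], [[0, 0, 0.03], 0], [[0, 0, 0.02], 0], [[0, 0, 0.015], 0], [[0, 0, 0], 0], [[0, 0, 0], 0]]}}

```text
t: 15.5
tool_pos: [0.5963, 0.2013, 0.1699]
tool_rot: [2.307, 2.132, 0.001]
contact_force: [0.6, 0.1, 0.0]
opening: 0.0797
grip_force: 27.3
```

Call:
{"method": "drive_tool", "body": {"rows": [[[0, 0, 0.004], 0], [[0, 0, 0.003], 0], [[0, 0, 0.002], 0], [[0, 0, 0.002], 0], [[0, 0, 0], 0]]}}

```text
t: 16.0
tool_pos: [0.5958, 0.2014, 0.158]
tool_rot: [-2.306, -2.133, 0.001]
contact_force: [-0.1, -0.4, -0.8]
opening: 0.0794
grip_force: 27.3
```

Call:
{"method": "drive_tool", "body": {"rows": [[[0, 0, 0.001], 0], [[0, 0, 0.001], 0], [[0, 0, 0], 0]]}}

```text
t: 16.3
tool_pos: [0.5958, 0.2015, 0.1561]
tool_rot: [-2.306, -2.133, 0.0]
contact_force: [-0.7, 0.3, -0.3]
opening: 0.0795
grip_force: 27.3
```

Call:
{"method": "drive_tool", "body": {"rows": [[[0, 0, 0.001], 0], [[0, 0, 0.001], 0], [[0, 0, 0], 0]]}}

```text
t: 16.6
tool_pos: [0.5958, 0.2014, 0.1541]
tool_rot: [-2.306, -2.133, 0.0]
contact_force: [0.4, -0.8, -0.1]
opening: 0.0793
grip_force: 27.3
```

Call:
{"method": "drive_tool", "body": {"rows": [[[0, 0, 0.0015], 0], [[0, 0, 0.0015], 0], [[0, 0, 0], 0]]}}

```text
t: 16.9
tool_pos: [0.5961, 0.2015, 0.152]
tool_rot: [2.306, 2.133, 0.0]
contact_force: [-1.4, -0.1, 3.5]
opening: 0.0795
grip_force: 27.8
```

Call:
{"method": "drive_tool", "body": {"rows": [[[0.0063, 0, 0.0022], 0], [[0.0061, 0, 0.0029], 0], [[0.0058, 0, 0.0034], 0], [[0, 0, 0], 0]]}}

```text
t: 17.3
tool_pos: [0.598, 0.2202, 0.1438]
tool_rot: [2.305, 2.133, 0.002]
contact_force: [-1.8, -0.4, 3.6]
opening: 0.0796
grip_force: 29.0
```

Call:
{"method": "drive_tool", "body": {"rows": [[[0.0055, 0, 0.004], 0], [[0.0049, 0, 0.0046], 0], [[0.0045, 0, 0.005], 0], [[0, 0, 0], 0]]}}

```text
t: 17.7
tool_pos: [0.5993, 0.2356, 0.1303]
tool_rot: [2.305, 2.133, 0.004]
contact_force: [-1.1, 1.4, 3.8]
opening: 0.0793
grip_force: 30.1
```

Call:
{"method": "drive_tool", "body": {"rows": [[[0.002, 0, 0.004], 0], [[0.001, 0, 0.004], 0], [[0, 0, 0.003], 0], [[0, 0, 0], 0]]}}

```text
t: 18.1
tool_pos: [0.6003, 0.2391, 0.1206]
tool_rot: [2.305, 2.133, 0.009]
contact_force: [-0.5, 4.0, 6.2]
opening: 0.0794
grip_force: 31.5
```

Call:
{"method": "drive_tool", "body": {"rows": [[[-0.001, 0, 0.002], 0], [[-0.001, 0, 0.002], 0], [[0, 0, 0], 0]]}}

```text
t: 18.4
tool_pos: [0.6004, 0.2369, 0.1167]
tool_rot: [2.305, 2.132, 0.009]
contact_force: [1.1, 3.1, 6.8]
opening: 0.0795
grip_force: 31.9
```

```bash
python3 - <<'E'
from h import *
o=ctrl.get_obs();print(o["contact_force"].round(1),o["tool_pos"].round(4))
for n in("scene","top"):
    s=cam(n);c=proj(s,[[.605,.24,.06]])[0].astype(int);x,y=c-[40,30];print(n,x,y)
    cv2.imwrite(f"pics/{n}5.png",cv2.resize(s["image"][y:y+60,x:x+80],None,fx=8,fy=8,interpolation=cv2.INTER_CUBIC))
E
```

```text
[1.1 3.1 6.8] [0.6004 0.2369 0.1167]
scene 367 150
top 182 155
```

Call:
{"method": "drive_tool", "body": {"rows": [[[-0.001, 0, 0.002], 0], [[-0.001, 0, 0.001], 0], [[0, 0, 0], 0]]}}

```text
t: 18.8
tool_pos: [0.6002, 0.2347, 0.1137]
tool_rot: [2.305, 2.132, 0.009]
contact_force: [0.2, 2.7, 5.6]
opening: 0.0796
grip_force: 32.1
```

Call:
{"method": "drive_tool", "body": {"rows": [[[0, 0, 0], 0], [[0, 0, 0], 0], [[0, 0, 0], 0], [[0, 0, 0], 0], [[0, 0, 0], 0]], "jaw": 0}}

```text
t: 19.3
tool_pos: [0.5982, 0.2333, 0.1108]
tool_rot: [-2.306, -2.133, 0.001]
contact_force: [0.1, 1.2, -0.1]
opening: 0.0856
grip_force: 0.0
```

Call:
{"method": "drive_tool", "body": {"rows": [[[0, 0, -0.005], 0], [[0, 0, -0.01], 0], [[0, 0, -0.03], 0], [[0, 0, -0.03], 0], [[0, 0, -0.03], 0], [[0, 0, -0.03], 0], [[-0.02, 0, -0.02], 0], [[-0.04, 0, 0], 0], [[-0.04, 0, 0], 0], [[0, 0, 0], 0]]}}

```text
t: 20.3
tool_pos: [0.5907, 0.1304, 0.2678]
tool_rot: [2.309, 2.127, 0.001]
contact_force: [0.1, 0.8, -0.3]
opening: 0.0851
grip_force: 0.0
```

```bash
python3 - <<'E'
from h import *
import pickle
d=cam("wrist");pickle.dump(d,open("w6.pkl","wb"));o=ctrl.get_obs();print(o["tool_pos"],o["contact_force"].round(1))
c=np.array([.5964,.2135]);Rz=cv2.Rodrigues(np.array([0,0,-.08]))[0]
def sq(h,z):return np.array([[sx*h,sy*h,z] for sx,sy in((-1,-1),(-1,1),(1,1),(1,-1))])@Rz.T+[*c,0]
q=proj(d,sq(.05,.05));print("pocket opening",q.round(1).tolist());print("canvas back flat",proj(d,sq(.04,.057)).round(1).tolist())
im=d["image"];hsv=cv2.cvtColor(im,cv2.COLOR_BGR2HSV)
m=cv2.inRange(hsv,(5,60,50),(25,255,255));x0,y0=q.min(0).astype(int)-15;x1,y1=q.max(0).astype(int)+15
k=np.zeros_like(m);k[max(y0,0):y1,x0:x1]=m[max(y0,0):y1,x0:x1]
cs=cv2.findContours(k,cv2.RETR_EXTERNAL,cv2.CHAIN_APPROX_NONE)[0];cc=max(cs,key=cv2.contourArea)
b=cv2.boxPoints(cv2.minAreaRect(cc));print("wood",b.round(1).tolist(),cv2.contourArea(cc))
W=onz(d,b,.057);print(W.round(4).tolist(),W.mean(0),np.linalg.norm(np.diff(np.r_[W,W[:1]],axis=0),axis=1))
print(cv2.approxPolyDP(cc,4,True).reshape(-1,2).tolist())
E
```

```text
[0.59076669 0.13208344 0.26749057] [ 0.3  0.5 -0.2]
pocket opening [[263.6, 149.8], [258.6, 33.8], [374.6, 33.6], [370.2, 149.6]]
canvas back flat [[272.7, 139.6], [269.3, 44.3], [363.9, 44.2], [361.0, 139.4]]
wood [[272.0, 44.0], [365.0, 44.0], [365.0, 140.0], [272.0, 140.0]] 8616.5
[[0.562, 0.2566, 0.057], [0.6404, 0.2502, 0.057], [0.6367, 0.1696, 0.057], [0.5526, 0.1765, 0.057]] [0.59793838 0.21324116 0.057     ] [0.07868225 0.08071161 0.08438546 0.0806793 ]
[[272, 45], [275, 139], [362, 139], [365, 44]]
```

The wood outline matches the prediction for a canvas lying flat in the pocket within about 1 px at all four corners (272,45), (365,44), (362,139), (275,139). The gripper is clear, so I'm handing in.

```bash
python3 -c "
from station import ctrl
print(ctrl.finish_job())"
```

```text
the job is handed in; nothing more can be done
None
```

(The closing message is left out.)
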